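# Clear the probe and hold the test bath cover open

## Robot

A 6-joint arm with a two-finger parallel gripper is mounted at the origin on the work surface. World frame = base frame: x ahead of the robot, y to its left, z up, the work surface at z = 0. Lengths are in mm, angles in rad, forces in N, time in s.
With the tool pointing down it reaches from about 350 to 875 mm from the base axis. Payload 4.2 kg.
Tool frame: the origin (TCP) lies between the finger pads; the fingertips stand 8 mm ahead of it and the grasp point (between the pads) lies 11 mm behind it; z points along the fingers, y is the line along which they close (so a half turn about z gives the same grasp; the last joint's range is limited). The gripper opens to 85 mm and grips with 20 to 120 N. Pads are 22 mm wide; open, the fingers measure 114 mm over their backs; the gripper's body (76 mm by 85 mm) begins 54 mm behind the grasp point. The pads swing forward as they close: fully open they stand 13 mm farther back than shut.
Start: joints at [1.533, 0.385, 0.008, 0, -1.194, -0.259], TCP at [182.756, 597.662, 239.312] pointing down, gripper open.
Joint ranges: [-3.14, 3.14], [-1.21, 2.06], [-1.07, 1.41], [-3.16, 2.05], [-2.99, -0.16], [-3.1, 3.1]. Speed limits (rad/s): [2.79, 2.79, 3.14, 3.14, 3.14, 3.14].

## Interface

Orientations are given as a unit quaternion [x, y, z, w].
In Python, from bench import read_state, get_image, camera_params, job_done gives the robot as it stands.
- The arm moves only by the tool drive_tool, never from a script. Its argument "moves" is a list that holds one entry, the list of rows, each a list of 7 numbers: the shift along the tool's x, y, z in m, then the turn, a rotation vector about the tool's x, y, z in rad, then the closure in counts, from 0 (fully open) to 255 (shut). A call has 1 to 8 rows; each row shifts and turns the commanded pose from where the row before left it, along the tool's axes as they then stand; what a row does not reach is not made up. A row lasts 1/12 s, in which the tool goes at most 41.7 mm and 7.16 degrees, less where a joint would pass 70% of its speed; a pose out of reach is approached as far as the arm can. A call is refused whole if a number of a shift passes 0.0417 or a number of a turn 0.125, either way. A call with a gripper value outside its range is refused whole. The fingers move at their own pace and stop on an object; the grip force is fixed at half the most. Time passes only in rows, so rows that do not move let the fingers close. It gives the time, the measured TCP pose, the force and the opening at its end, in the units of the state.
- read_state(): the state, without advancing time (a new reading comes with each control period).
- get_image(name): name is "scene" or "top"; returns the picture (420x560x3 uint8, blue, green, red); there is no depth.
- camera_params(name): a dict with "mtx" (3x3 intrinsics, pixels), "extrinsics" (4x4, takes a point from camera to world coordinates). Camera axes: x right, y up, looking along -z (the intrinsics and any distortion apply to the point x, -y, -z); pixel columns grow to the right and rows downward; lengths in mm; the calibration is good to about 2 mm. A picture is of the moment at which its call begins. camera_params takes no time and is no camera call.
- job_done(): hands the job in, once; it reports no verdict.
The state is a dict: "clock": time; "joints": joint angles; "joint_vel": joint speeds; "joint_efforts": joint torques, N m; "position": TCP position; "ee_rot": TCP orientation; "contact_force": force on the tool from outside, world axes, zero at the start; "wrist_torque": the same for the moment, N m; "gripper_width": finger opening in mm.
Only numpy, scipy, OpenCV 4.12 (cv2) and the standard library are available. Lean on these libraries where they do the work, as an engineer would, in place of code of your own. Each camera call takes 0.05 s, during which the arm holds its last target. There are 200 camera calls.

## Task

Pull the probe rod out of the boss on the test bath's cover and stand it upright in the narrow holder cup, and let go of it. Then tug the cover up by its handle, before touching the release, to learn whether it is caught; if it is, slide the release fully to free it. Lift the cover at least 60 degrees and finish while still holding it open, since it falls shut if let go; leave the can, bottle and jar standing where they are.

Things in the scene. Friction and masses are not known exactly. Their poses are not given: they have to be found in the camera images.
- bath: Fixed test bath, 240 (x) x 220 (y) x 100 mm high. Origin: centre of its underside; its x points away from its front, y to the left, z up; yaw within 0.25 rad. The front 60 mm is a solid deck, top at 100 mm, carrying the release; behind it the cover closes the tank, top face at 112 mm. A catch hidden in the deck holds the cover in some runs and not in others; this cannot be seen.
- cover (a joint): Cover angle, rad: 0 shut, grows as it lifts, stop at 1.35. Hinge along the bath's y at the far edge: the front edge swings up and away. Steel plate 165 x 216 x 12 mm, about 0.5 kg; no stay, it falls shut from any angle. If caught it rises only about 0.035 rad (5 mm at the handle) and stops hard; if free, about 3 N at the handle lifts it.
- cover_handle (a point): Middle of the cover's round handle bar, 12 mm thick, 90 mm long along the bath's y, on two posts 78 mm apart. When shut it lies at (-45, 0, 150) mm in the bath's frame, 38 mm above the cover's top face and 15 mm behind the cover's front edge; it swings with the cover.
- cover_hinge (a point): Point on the hinge axis, at (105, 0, 106) mm in the bath's frame. With the cover shut the handle bar lies 150 mm in front of it and 44 mm above it.
- release (a joint): Travel of the release, m: 0 (starts 0 to 0.002) to 0.018, fully over. It slides along the bath's -y (to the robot's right), needs about 2 to 5 N and stays where it is left. Slid fully it throws the catch over, and the catch then stays clear, also when the release is let go. It frees the catch beyond about 0.014; slide it with no pull on the cover.
- release_top (a point): Middle of the top of the release: an upright black thumb piece on the deck, 22 (bath x) x 12 (bath y) x 26 mm high. At travel 0 this point is at (-92, -30, 126) mm in the bath's frame.
- probe: Loose probe rod, 165 mm long, about 0.08 kg: stem 12 mm thick, black round head 18 mm thick on the top 45 mm. Origin: centre of its flat foot; z towards the head. Starts upright in a boss on the cover: tube 25 mm outside, 15 mm bore, at (50, 55) mm in the bath's frame, top 152 mm above the bench; the foot rests at 116 mm. Pull it straight up at least 40 mm to clear the boss.
- probe_head (a point): Point on the probe's axis in the grip head, 142 mm from the foot.
- holder: Fixed aluminium holder cup, narrow and tall: 38 mm outside, 30 mm bore, on a foot disc of 84 mm, rim 95 mm above the bench. Origin: centre of its underside. It stands to the left or right of the bath (the wider open can stands on the other side).
- holder_rim (a point): Centre of the holder's mouth, 95 mm above the bench.
- holder_in (a point): Centre of the holder's inner floor, 12 mm above the bench.
- can: Bystander: open steel sample can, 84 mm wide, 100 mm high. Origin: centre of its underside.
- bottle: Bystander: capped amber sample bottle, 62 mm wide, 150 mm high. Origin: centre of its underside.
- jar: Bystander: capped glass jar, 72 mm wide, 90 mm high. Origin: centre of its underside.
Mind the look-alikes: they are no part of the job. What is shaped like the probe but orange is not meant. Leave any red look-alike of the holder alone.

How it is judged (in metres and radians):
On the way, in this order (a step that is already met when the one before it is completed fails the run):
1. The probe stands in the holder cup, let go, with the cover shut and the release untouched (horizontal distance between probe and holder_in below 0.02 m and z of probe in the frame of holder_in below 0.012 m and angle between probe's own z axis and vertical below 0.35 rad and contact force between the fingers and probe below 0.1 N and value of joint cover below 0.012 rad and value of joint release below 0.005 m), for 0.2 s.
2. The cover is tugged: lifted off its seat by the robot while the release is still untouched (value of joint cover above 0.02 rad and value of joint release below 0.005 m and contact force between the fingers and cover above 1 N), for 0.05 s.
3. The cover is lifted 60 degrees (value of joint cover above 1 rad), for 0.1 s.
At the end, for the whole second after the job is handed in: The gripper still holds the cover at rest, open over 1.0 rad (over 1 N on it); the probe stands untouched in the holder cup, foot within 12 mm of its floor, leaning under 0.35 rad; can, bottle and jar moved under 40 mm and not tipped (value of joint cover above 1 rad and contact force between the fingers and cover above 1 N and velocity of joint cover between -0.15 and 0.15 rad/s and horizontal distance between probe and holder_in below 0.02 m and z of probe in the frame of holder_in below 0.012 m and angle between probe's own z axis and vertical below 0.35 rad and contact force between each of the arm, the fingers and probe below 0.1 N); the arm keeps its last pose, push and grip.
It fails at once if The can, the bottle or the jar is shoved or tipped (distance of any of can, bottle, jar from where it was at the start of the episode above 0.04 m or angle between any of can, bottle, jar's own z axis and vertical above 0.5 rad).
It also fails if it takes over 72 s, if anything falls off the work surface, if the arm or the gripper's body presses on something with over 40 N, if the wrist force passes 120 N, or if a joint passes its speed limit or range.

## Working session

There is one attempt and no reset: what is moved stays moved. The work goes in short steps, Python scripts to look and compute and a tool call to move; the robot and the scene stay as the last step left them, time stands still between calls to the robot, and variables do not carry over. Pictures are saved under pics/ and viewed, on a budget of 10 in all, crops included, one or two more only if the job needs it, and the job is handed in when it is done.

Besides the shell and the picture viewer there is one more tool, called after "Request:" as a command line: name --argument value ..., lists and objects as JSON in quotes. drive_tool: Moves the arm, as the interface text tells. Its arguments: {"type":"object","properties":{"moves":{"type":"array"}},"required":["moves"]}

```bash
mkdir -p pics; ls
python3 - <<'E'
from bench import *
import cv2,numpy as np
np.set_printoptions(suppress=True,precision=4)
print(read_state())
for n in("scene","top"):
    im=get_image(n);cv2.imwrite(f"pics/{n}0.png",im)
    p=camera_params(n);print(n,p)
E
```

```text
pics
{'clock': 0.0, 'joints': array([ 1.5326,  0.3855,  0.0066, -0.0005, -1.194 , -0.2586]), 'joint_vel': array([ 0.0006, -0.0007,  0.0011, -0.0005, -0.0005, -0.0002]), 'joint_efforts': array([ -0.0009, -39.2292,  18.8399,   4.1862,  -0.0047,  -0.    ]), 'position': array([182.5858, 597.1337, 238.2295]), 'ee_rot': array([ 0.989 , -0.148 , -0.0001,  0.0011]), 'contact_force': array([0.3741, 1.2014, 0.4942]), 'wrist_torque': array([0.0123, 0.0075, 0.0413]), 'gripper_width': 85.20685755209297}
scene {'mtx': array([[403.733 ,   0.    , 274.3542],
       [  0.    , 403.733 , 204.6538],
       [  0.    ,   0.    ,   1.    ]]), 'extrinsics': array([[  -0.4912,   -0.6933,    0.5273, 1043.0073],
       [   0.8709,   -0.4024,    0.2821,  307.3857],
       [   0.0166,    0.5978,    0.8015,  934.4253],
       [   0.    ,    0.    ,    0.    ,    1.    ]])}
top {'mtx': array([[401.358 ,   0.    , 284.8004],
       [  0.    , 401.358 , 203.271 ],
       [  0.    ,   0.    ,   1.    ]]), 'extrinsics': array([[   0.0028,    0.9927,   -0.1208,  448.5872],
       [  -1.    ,    0.0028,   -0.0006,   49.3622],
       [  -0.0003,    0.1208,    0.9927, 1222.5135],
       [   0.    ,    0.    ,    0.    ,    1.    ]])}
```

View pics/scene0.png

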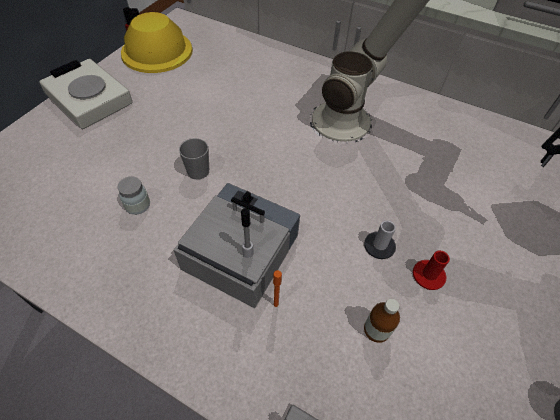

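View pics/top0.png

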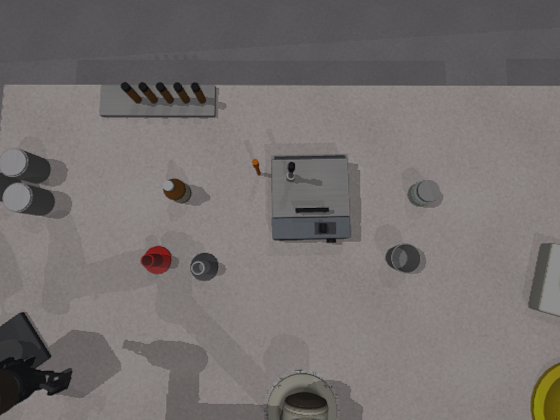

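The scene view shows the bath with the probe (black head ~(246,200)), the handle, the grey holder (385,240), the red look-alike (432,268) and the orange rod (278,288). The top view shows the probe (291,170), orange rod (256,165), grey holder (203,267), red one (155,260), handle (312,210) and release (323,228). The candidates are the black-headed rod in the boss and the grey cup, since orange and red are excluded. I'll confirm both in one enlarged crop.

Run:
```python
import cv2,numpy as np
t=cv2.imread("pics/top0.png")[145:285,180:360]; s=cv2.imread("pics/scene0.png")[180:310,170:410]
t=cv2.resize(t,None,fx=2,fy=2,interpolation=3);b=cv2.resize(s,None,fx=3,fy=3,interpolation=3)
t=cv2.imread("pics/top0.png")[150:280,185:360];t=cv2.resize(t,None,fx=2.2,fy=2.2,interpolation=3)
s=cv2.resize(s,None,fx=1.8,fy=1.8,interpolation=3)
H=max(t.shape[0],s.shape[0]);c=np.zeros((H,t.shape[1]+s.shape[1],3),np.uint8);c[:t.shape[0],:t.shape[1]]=t;c[:s.shape[0],t.shape[1]:]=s
c=cv2.convertScaleAbs(c,alpha=1.6,beta=10)
print(c.shape);c=c[:,:] if c.shape[1]<=830 else c
c=cv2.resize(c,(800,int(c.shape[0]*800/c.shape[1])));cv2.imwrite("pics/crop1.png",c)
```

```text
(286, 817, 3)
```

View pics/crop1.png

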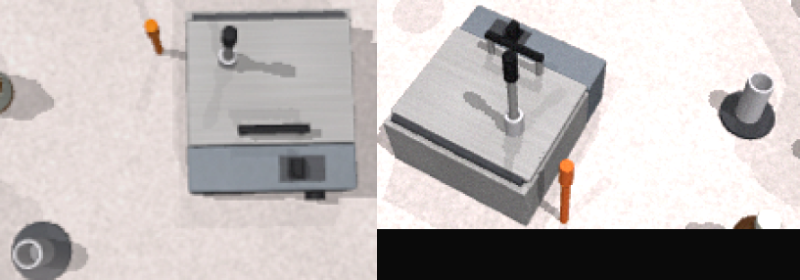

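The crop confirms that the black-headed rod stands in the boss (top ~(291,170)) and the grey cup is at ~(203,267). Next I'll measure both.

```bash
cat > h.py <<'E'
import numpy as np,cv2
from bench import *
np.set_printoptions(suppress=True,precision=3)
P={n:camera_params(n) for n in("scene","top")}
def ray(n,px):
    K,E=P[n]["mtx"],P[n]["extrinsics"]
    d=np.linalg.inv(K)@[px[0],px[1],1.];d=E[:3,:3]@(d*[1,-1,-1]);return E[:3,3],d/np.linalg.norm(d)
def plane(n,px,z):
    o,d=ray(n,px);return o+d*(z-o[2])/d[2]
def tri(ps,pt):
    A=np.zeros((3,3));b=np.zeros(3);R=[ray("scene",ps),ray("top",pt)]
    for o,d in R:
        M=np.eye(3)-np.outer(d,d);A+=M;b+=M@o
    x=np.linalg.solve(A,b);return x,[float(np.linalg.norm(np.cross(x-o,d))) for o,d in R]
def proj(n,p):
    K,E=P[n]["mtx"],P[n]["extrinsics"];c=E[:3,:3].T@(np.asarray(p,float)-E[:3,3]);q=K@(c*[1,-1,-1]);return q[:2]/q[2]
E
python3 - <<'E'
from h import *
for n,(x0,y0,x1,y1) in {"top":(185,140,360,285),"scene":(170,180,410,310)}.items():
    im=cv2.imread(f"pics/{n}0.png");v=im.max(2).copy()
    print(n)
    for th in(22,38,55):
        m=np.zeros_like(v);m[y0:y1,x0:x1]=(v[y0:y1,x0:x1]<th)
        k,l,s,c=cv2.connectedComponentsWithStats(m,connectivity=4)
        for i in range(1,k):
            if s[i,4]>=12:
                pts=np.argwhere(l==i)[:,::-1].astype(np.float32)
                print(th,s[i],c[i],cv2.minAreaRect(pts))
for n,(x0,y0,x1,y1) in {"top":(188,252,222,284),"scene":(364,218,400,258)}.items():
    v=cv2.imread(f"pics/{n}0.png").max(2)[y0:y1,x0:x1]
    print(n,x0,y0);print("\n".join(" ".join("%3d"%a for a in r) for r in v))
v=cv2.imread("pics/top0.png").max(2)
print("edges bath rows, cols: row 235",v[235,262:360],"col 330",v[145:250,330],"row 195", v[195,262:360])
E
```

```text
top
22 [289 168   5   4  16] [290.875 169.375] ((291.0, 169.5), (3.0, 4.0), 90.0)
22 [304 208  24   3  26] [316.385 208.115] ((315.5862731933594, 208.00750732421875), (23.086790084838867, 1.992480993270874), 4.969740867614746)
22 [327 239   8   3  15] [330.733 239.733] ((330.5, 240.0), (2.0, 7.0), 90.0)
38 [288 162   7  11  56] [291.143 166.768] ((291.0, 167.0), (10.0, 6.0), 90.0)
38 [296 208  33   4 129] [311.636 209.488] ((312.0, 209.5), (3.0, 32.0), 90.0)
38 [319 223   8  10  79] [322.456 227.557] ((322.5, 227.5), (9.0, 7.0), 90.0)
38 [327 238   9   4  35] [331.086 239.543] ((331.0, 239.5), (3.0, 8.0), 90.0)
38 [279 239  19   1  19] [288. 239.] ((288.0, 239.0), (18.0, 0.0), 180.0)
55 [275 156  69   3 116] [309.198 156.724] ((308.9935302734375, 156.68377685546875), (1.7343326807022095, 68.02664947509766), 88.83085632324219)
55 [288 162   7  15  77] [290.961 168.182] ((291.0, 169.0), (14.0, 6.0), 90.0)
55 [296 208  33   5 136] [311.574 209.574] ((312.0, 210.0), (4.0, 32.0), 90.0)
55 [289 217  27   1  27] [302. 217.] ((302.0, 217.0), (26.0, 0.0), 180.0)
55 [315 223  15  11 136] [322.
[... 12937 characters left out ...]
 112 113 116
 115 113 113 112 112 112 114 112 110 110 112 113 113 111 109 109 112 111
 111 109 108 111 110 110 109 109 111 113 110  86  85  85  89 107 107  64
  76  90  92  92  88  61  55  56  57  57  56  56  55  57  55  56  58  76
  91  89  77  31  20  30  28  54 109 132 129 129 130 132 131] row 195 [138 139 141 134 131 127 122 118 119 115 110 112 114 113 113 113 112 112
 112 113 112 107 106 106 106 106 110 111 111 110 112 111 111 110 110 110
 111 110 110 110 110 111 111 111 111 111 111 111 110 111 111 110 111 111
 111 112 110 111 111 111 111 111 110 110 110 109 110 110 109 110 110 110
 110 109 109 109 109 109 109 109 109 109 108 109 108 109 107 107 110 110
 108 107 108 107 107 108 109 105]
```

Run:
```python
from h import *
# holder inner mouth
v=cv2.imread("pics/scene0.png").max(2);m=np.zeros_like(v);m[221:232,381:396]=v[221:232,381:396]<118
k,l,s,c=cv2.connectedComponentsWithStats(m,connectivity=4);i=1+np.argmax(s[1:,4])
cn=cv2.findContours((l==i).astype(np.uint8),0,1)[0][0];e=cv2.fitEllipse(cn);print("scene mouth",s[i],c[i],e)
v=cv2.imread("pics/top0.png").max(2);m=np.zeros_like(v);m[258:276,188:206]=v[258:276,188:206]<100
k,l,s,c=cv2.connectedComponentsWithStats(m,connectivity=4);i=l[268,197]
cn=cv2.findContours((l==i).astype(np.uint8),0,1)[0][0];et=cv2.fitEllipse(cn);print("top mouth",s[i],c[i],et)
print("rim tri",tri(e[0],et[0]),"plane95",plane("top",(197.4,267.6),95),plane("scene",e[0],95))
print("handle tri",tri((248,207),(312,209.6)),plane("top",(312,209.6),152))
print("handle ends top",plane("top",(295.6,209.6),152),plane("top",(328.6,209.6),152))
print("head top tri",tri((245.5,210.5),(291,165.5)),plane("top",(291,165.5),281))
print("rel tri",tri((247,194.5),(322.5,226.5)),plane("top",(322.5,226.5),126))
# bath outline, at z=100
for r in(222,228,235): print("deck L/R",plane("top",(271.6,r),100),plane("top",(349.6,r),100))
for r in(165,185,205): 
    g=v[r,262:360];print(r,g[5:14],g[-16:])
print(v[150:165,300],v[150:165,335],v[210:220,280],v[210:220,340],v[232:250,280],v[232:250,312])
im=cv2.imread("pics/top0.png")
```

```text
scene mouth [382 222  13  10  92] [387.793 226.087] ((387.81561279296875, 226.08155822753906), (8.328126907348633, 11.98668098449707), 108.35196685791016)
top mouth [193 263  10  10  85] [197.353 267.541] ((197.36563110351562, 267.5340270996094), (9.411784172058105, 9.69011402130127), 160.60781860351562)
rim tri (array([405.629, 291.733,  94.663]), [0.6171004746632507, 0.6171004746631611]) plane95 [405.27  292.162  95.   ] [406.171 291.169  95.   ]
handle tri (array([562.39 , -22.797, 145.399]), [0.6975284607032868, 0.6975284607033315]) [562.003 -22.978 152.   ]
handle ends top [561.881  21.001 152.   ] [562.127 -67.494 152.   ]
head top tri (array([654.411,  35.022, 280.828]), [0.38452013459162576, 0.3845201345916709]) [654.195  35.368 281.   ]
rel tri (array([518.323, -53.043, 126.489]), [0.1014233812291163, 0.10142338122910219]) [518.399 -53.18  126.   ]
deck L/R [532.268  86.875 100.   ] [ 532.877 -131.635  100.   ]
deck L/R [515.461  86.761 100.   ] [ 516.07  -131.354  100.   ]
deck L/R [495.93   86.629 100.   ] [ 496.538 -131.028  100.   ]
165 [127 125 127 131 103 109 116 114 114] [109 109 110  95 100 104 103 106 107 107 103 101 104 104 132 140]
185 [131 124 120 121  97 106 116 118 117] [111 111 111 113  98 103 108 107 107 108 108 107 105 104 104 106]
205 [122 119 120 126 118 106 113 116 113] [110 111 110 112 112  89  99 107 109 110 108 107 107 107 104 104]
[129 128 128 126 120 101  51  51  61  89 113 109 109 110 111] [125 128 131 129 101  65  50  54  72 113 110 111 112 110 109] [112 113 115 114 113 117 111  72  75  92] [111 110 109 110 111  99  51  83  94  92] [ 91  91  93  95  95  94  80  32  55 108 132 131 134 135 133 132 131 130] [ 93  92  91  91  91  85  57  65 100  99 108 134 132 129 128 125 128 130]
```

Run:
```python
from h import *
a=cv2.imread("pics/scene0.png")[185:260,215:310];a=cv2.resize(a,None,fx=8,fy=8,interpolation=cv2.INTER_NEAREST)
a=cv2.convertScaleAbs(a,alpha=2.2,beta=10);cv2.imwrite("pics/crop2.png",a)
```

```text
(no output)
```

View pics/crop2.png

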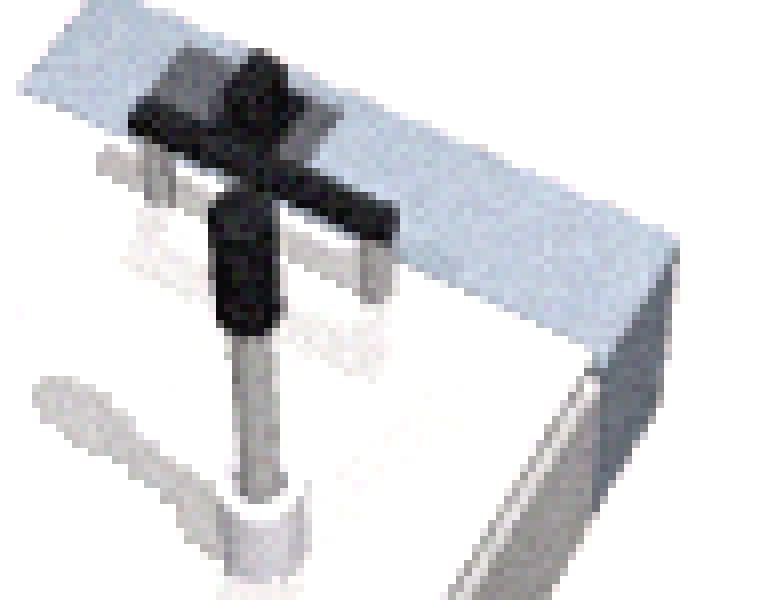

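The zoomed crop shows the probe head at x≈245, rows 209–226, the release in front of the handle, and the handle bar centred at about (248,207). The measured points agree with the text:

| Point | Measured position (mm) | Check |
|---|---|---|
| Holder rim | (405.6, 291.7, 94.7) | 95 high |
| Probe top | (654.4, 35.0, 280.8) | 281 high |
| Handle | (562.2, -22.9), z ~145–150 | 150 high |
| Release | (518.4, -53, 126.5) | 126 high |

The bath yaw comes out at about 0.035 rad. I'll rise and turn the tool first.

Request:
drive_tool --moves '[[[0, 0, -0.0102, 0, 0, 0.124, 0], [0, 0, -0.0102, 0, 0, 0.124, 0], [0, 0, -0.0102, 0, 0, 0.124, 0], [0, 0, -0.0102, 0, 0, 0.124, 0], [0, 0, -0.0102, 0, 0, 0.124, 0], [0, 0, -0.0102, 0, 0, 0.124, 0], [0, 0, -0.0102, 0, 0, 0.124, 0], [0, 0, -0.0102, 0, 0, 0.124, 0]]]'

```text
clock: 0.77
position: [182.6, 597.4, 320.7]
ee_rot: [0.798, -0.603, 0.0, 0.001]
contact_force: [0.5, -0.0, -0.4]
gripper_width: 85.6
```

Request:
drive_tool --moves '[[[0, 0, 0, 0, 0, 0.123, 0], [0, 0, 0, 0, 0, 0.123, 0], [0.029, -0.0226, 0, 0, 0, 0, 0], [0.029, -0.0226, 0, 0, 0, 0, 0], [0.029, -0.0226, 0, 0, 0, 0, 0], [0.029, -0.0226, 0, 0, 0, 0, 0], [0.029, -0.0226, 0, 0, 0, 0, 0], [0.029, -0.0226, 0, 0, 0, 0, 0]]]'

```text
clock: 1.43
position: [325.1, 426.9, 320.5]
ee_rot: [0.72, -0.694, 0.0, 0.0]
contact_force: [1.0, 0.6, 0.7]
gripper_width: 85.2
```

Request:
drive_tool --moves '[[[0.029, -0.0226, 0, 0, 0, 0, 0], [0.029, -0.0226, 0, 0, 0, 0, 0], [0.029, -0.0226, 0, 0, 0, 0, 0], [0.029, -0.0226, 0, 0, 0, 0, 0], [0.029, -0.0226, 0, 0, 0, 0, 0], [0.029, -0.0226, 0, 0, 0, 0, 0], [0.029, -0.0226, 0, 0, 0, 0, 0], [0.029, -0.0226, 0, 0, 0, 0, 0]]]'

```text
clock: 2.1
position: [514.2, 201.6, 320.6]
ee_rot: [0.72, -0.694, -0.0, 0.0]
contact_force: [-0.2, 1.0, 0.3]
gripper_width: 85.3
```

Request:
drive_tool --moves '[[[0.0286, -0.0223, 0, 0, 0, 0, 0], [0.0286, -0.0223, 0, 0, 0, 0, 0], [0.0286, -0.0223, 0, 0, 0, 0, 0], [0.0286, -0.0223, 0, 0, 0, 0, 0], [0.0286, -0.0223, 0, 0, 0, 0, 0], [0.0286, -0.0223, 0, 0, 0, 0, 0], [0, 0, 0, 0, 0, 0, 0], [0, 0, 0, 0, 0, 0, 0]]]'

```text
clock: 2.77
position: [654.0, 34.9, 319.0]
ee_rot: [0.719, -0.695, -0.001, 0.001]
contact_force: [-0.3, 1.2, 0.1]
gripper_width: 85.4
```

Request:
drive_tool --moves '[[[0, 0, 0.0144, 0, 0, 0, 60], [0, 0, 0.0144, 0, 0, 0, 60], [0, 0, 0.0144, 0, 0, 0, 60], [0, 0, 0.0144, 0, 0, 0, 60], [0, 0, 0.0144, 0, 0, 0, 60], [0, 0, 0, 0, 0, 0, 60], [0, 0, 0, 0, 0, 0, 60]]]'

```text
clock: 3.35
position: [652.7, 37.4, 248.5]
ee_rot: [0.72, -0.694, -0.0, 0.001]
contact_force: [-0.6, -0.2, 0.8]
gripper_width: 65.3
```

Run:
```python
from h import *
print(read_state()["position"],read_state()["gripper_width"])
a=get_image("scene")[170:270,190:310];b=get_image("top")[120:220,240:360]
c=np.hstack([cv2.resize(x,None,fx=3.3,fy=3.3,interpolation=3) for x in(a,b)]);cv2.imwrite("pics/g1.png",cv2.convertScaleAbs(c,alpha=1.8,beta=10))
```

```text
[652.663  37.419 248.537] 65.29035566153836
```

View pics/g1.png

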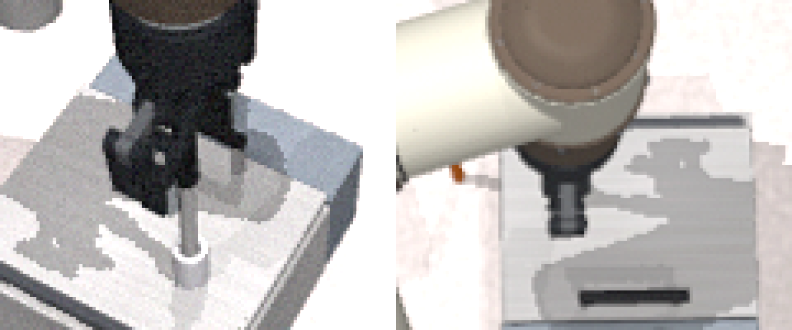

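The probe stem (picture ~(187,215)) stands between the fingers, so I'll close.

Request:
drive_tool --moves '[[[0, 0, 0, 0, 0, 0, 255], [0, 0, 0, 0, 0, 0, 255], [0, 0, 0, 0, 0, 0, 255], [0, 0, 0, 0, 0, 0, 255], [0, 0, 0, 0, 0, 0, 255], [0, 0, 0, 0, 0, 0, 255], [0, 0, 0, 0, 0, 0, 255], [0, 0, 0, 0, 0, 0, 255]]]'

```text
clock: 4.12
position: [654.2, 36.7, 249.6]
ee_rot: [0.72, -0.694, 0.001, -0.001]
contact_force: [1.8, 0.2, 1.3]
gripper_width: 16.4
```

Request:
drive_tool --moves '[[[0, 0, -0.005, 0, 0, 0, 255], [0, 0, -0.01, 0, 0, 0, 255], [0, 0, -0.014, 0, 0, 0, 255], [0, 0, -0.014, 0, 0, 0, 255], [0, 0, -0.014, 0, 0, 0, 255], [0, 0, -0.014, 0, 0, 0, 255], [0, 0, -0.014, 0, 0, 0, 255], [0, 0, -0.01, 0, 0, 0, 255]]]'

```text
clock: 4.78
position: [652.5, 36.4, 345.4]
ee_rot: [0.72, -0.694, -0.001, 0.001]
contact_force: [-0.0, -0.2, -1.1]
gripper_width: 16.7
```

Request:
drive_tool --moves '[[[-0.0221, 0.0199, 0, 0, 0, 0, 255], [-0.0221, 0.0199, 0, 0, 0, 0, 255], [-0.0221, 0.0199, 0, 0, 0, 0, 255], [-0.0221, 0.0199, 0, 0, 0, 0, 255], [-0.0221, 0.0199, 0, 0, 0, 0, 255], [-0.0221, 0.0199, 0, 0, 0, 0, 255], [-0.0221, 0.0199, 0, 0, 0, 0, 255], [-0.0221, 0.0199, 0, 0, 0, 0, 255]]]'

```text
clock: 5.45
position: [485.9, 207.8, 343.9]
ee_rot: [0.72, -0.694, -0.0, 0.001]
contact_force: [1.4, 0.4, -1.8]
gripper_width: 16.2
```

Request:
drive_tool --moves '[[[-0.0221, 0.0199, 0, 0, 0, 0, 255], [-0.0221, 0.0199, 0, 0, 0, 0, 255], [-0.0221, 0.0199, 0, 0, 0, 0, 255], [-0.0221, 0.0199, 0, 0, 0, 0, 255], [0, 0, 0.025, 0, 0, 0, 255], [0, 0, 0.025, 0, 0, 0, 255], [0, 0, 0.025, 0, 0, 0, 255], [0, 0, 0, 0, 0, 0, 255]]]'

```text
clock: 6.12
position: [402.0, 290.5, 263.9]
ee_rot: [0.72, -0.694, -0.0, 0.007]
contact_force: [0.5, -0.2, -2.5]
gripper_width: 16.6
```

Run:
```python
from h import *
print(read_state()["position"],read_state()["gripper_width"])
I={n:get_image(n) for n in("scene","top")}
for n in I:cv2.imwrite(f"pics/{n}2.png",I[n])
a=I["scene"][140:280,330:450];b=I["top"][210:350,150:270]
c=np.hstack([cv2.resize(x,None,fx=3.3,fy=3.3,interpolation=3) for x in(a,b)]);cv2.imwrite("pics/g2.png",cv2.convertScaleAbs(c,alpha=1.6,beta=10))
```

```text
[402.002 290.525 263.904] 16.617233246358715
```

View pics/g2.png

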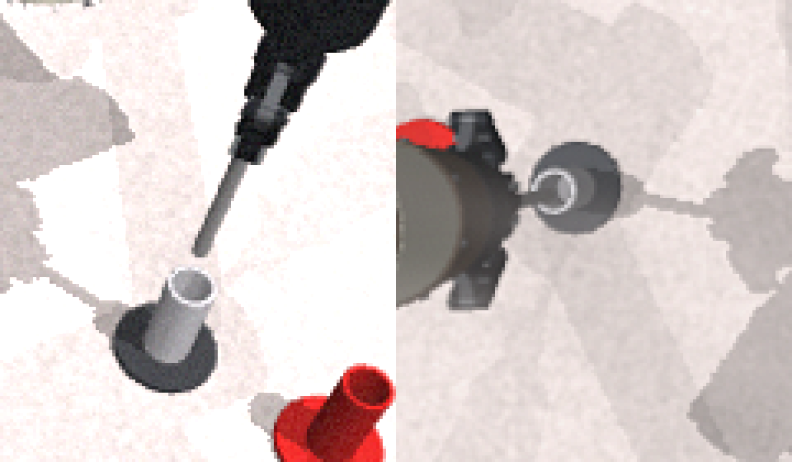

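The probe hangs straight down, with its foot at scene ~(390,216) just above the mouth. I'll check the alignment with numbers.

Run:
```python
from h import *
for z in(130,135,140): print(z,proj("scene",(405.6,291.7,z)),proj("top",(405.6,291.7,z)))
v=cv2.imread("pics/scene2.png").max(2)
print(v[205:222,383:408])
print("foot",[ plane("scene",(390.8,215.5),z) for z in(130,135,140)])
t=cv2.imread("pics/top2.png").max(2)
print(t[262:276,184:206])
```

```text
130 [391.571 218.04 ] [194.759 267.974]
135 [392.084 216.865] [194.342 268.047]
140 [392.601 215.68 ] [193.922 268.121]
[[150 152 157 163 157 148 150 150 145  98  50  66  66  78  86 152 171 163
  169 162 160 169 161 169 166]
 [154 150 144 152 154 152 148 152 151  50  62  62  73  80 108 172 166 168
  168 168 166 170 164 170 164]
 [153 149 149 156 150 155 151 151 127  41  62  70  72  82 138 169 168 168
  171 176 171 169 172 165 161]
 [149 147 154 153 153 152 158 153  71  55  63  73  77 103 163 163 160 165
  163 167 169 171 171 171 165]
 [153 151 145 153 160 156 155 126  52  63  65  75  84 143 166 157 161 160
  160 163 170 168 171 175 171]
 [157 157 148 152 151 149 151  71  53  66  71  77 105 172 173 165 169 170
  163 166 168 162 165 175 165]
 [158 156 153 142 145 146 122  43  60  68  74  85 147 172 167 170 174 170
  171 167 173 170 174 162 163]
 [154 147 150 147 151 144  69  56  62  69  69  90 171 167 163 163 171 172
  174 168 169 173 174 155 157]
 [150 146 151 151 144 143  46  60  70  71  80 114 171 170 162 164 171 166
  168 162 163 166 160 155 158]
 [151 149 147 145 143 116  51  61  
[... 1522 characters left out ...]
6  56  55  56  56  87  97  94
   89 131  97  62]
 [ 36  36  33  37  52  55  55  56  56  56  57  56  56  55  59  76  93  95
   86 114  89  62]
 [ 39  38  38  39  54  57  56  57  57  56  55  57  58  59  62  58  80  90
  120 117  80  62]
 [ 40  40  38  40  53  56  59  58  60  73  67  61  62  65  64  62  59  93
  130  99  67  65]
 [ 43  41  40  50  69  79  91  76  71 106 104  86  77  71  72  79  91 129
  111  74  65  65]
 [ 44  41  48  90 113 128 136 116  73  82 121 122 109  97 105 114 128 104
   72  62  60  54]
 [ 44  45  67 118 132 130 129 136  94  60  68  97 106 117 126 101  75  64
   61  62  62  62]
 [ 44  52  53  95 125 127 125 130 109  78  63  61  60  59  60  61  62  62
   64  64  64  63]]
```

Request:
drive_tool --moves '[[[-0.0028, -0.0046, 0, 0, 0, 0, 255], [0, 0, 0, 0, 0, 0, 255], [0, 0, 0.015, 0, 0, 0, 255], [0, 0, 0.015, 0, 0, 0, 255], [0, 0, 0.015, 0, 0, 0, 255], [0, 0, 0.015, 0, 0, 0, 255], [0, 0, 0.015, 0, 0, 0, 255], [0, 0, 0, 0, 0, 0, 255]]]'

```text
clock: 6.88
position: [409.1, 295.2, 192.2]
ee_rot: [0.719, -0.695, -0.0, 0.002]
contact_force: [-0.0, -0.0, -1.6]
gripper_width: 16.6
```

Request:
drive_tool --moves '[[[0, 0, 0.013, 0, 0, 0, 255], [0, 0, 0.013, 0, 0, 0, 255], [0, 0, 0.013, 0, 0, 0, 255], [0, 0, 0.003, 0, 0, 0, 255], [0, 0, 0, 0, 0, 0, 255], [0, 0, 0, 0, 0, 0, 255]]]'

```text
clock: 7.38
position: [410.6, 296.7, 153.3]
ee_rot: [0.72, -0.694, 0.0, -0.001]
contact_force: [0.9, -0.6, -1.0]
gripper_width: 16.5
```

Run:
```python
from h import *
s=read_state();print(s["position"],s["contact_force"])
for z in (12,95): print(proj("scene",(405.6,291.7,z)))
a=get_image("scene")[180:280,330:450]
cv2.imwrite("pics/g3.png",cv2.convertScaleAbs(cv2.resize(a,None,fx=5,fy=5,interpolation=3),alpha=1.6,beta=10))
```

```text
[410.58  296.747 153.278] [ 0.944 -0.611 -0.971]
[380.572 243.242]
[388.095 226.006]
```

View pics/g3.png

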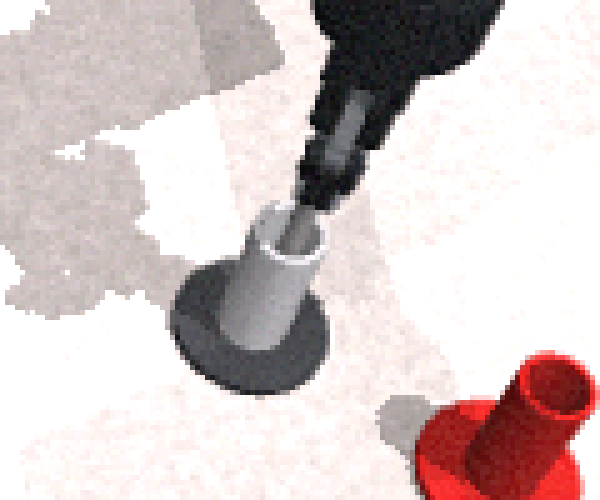

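The stem is inside the grey cup's mouth (picture ~(295,235)), about centred. I'll lower it gently to the floor.

Request:
drive_tool --moves '[[[0, 0, 0.003, 0, 0, 0, 255], [0, 0, 0.0025, 0, 0, 0, 255], [0, 0, 0, 0, 0, 0, 255], [0, 0, 0, 0, 0, 0, 255]]]'

```text
clock: 7.77
position: [409.7, 296.0, 146.4]
ee_rot: [0.72, -0.694, 0.0, 0.0]
contact_force: [-0.7, -0.4, -1.2]
gripper_width: 16.6
```

Request:
drive_tool --moves '[[[0, 0, 0.0015, 0, 0, 0, 255], [0, 0, 0, 0, 0, 0, 255], [0, 0, 0, 0, 0, 0, 150], [0, 0, 0, 0, 0, 0, 100], [0, 0, 0, 0, 0, 0, 80], [0, 0, 0, 0, 0, 0, 80], [0, 0, 0, 0, 0, 0, 80], [0, 0, 0, 0, 0, 0, 80]]]'

```text
clock: 8.43
position: [409.7, 296.0, 144.9]
ee_rot: [0.72, -0.694, 0.0, 0.0]
contact_force: [-1.0, -0.8, 0.2]
gripper_width: 58.7
```

Request:
drive_tool --moves '[[[0, 0, -0.008, 0, 0, 0, 80], [0, 0, -0.014, 0, 0, 0, 80], [0, 0, -0.016, 0, 0, 0, 80], [0, 0, -0.016, 0, 0, 0, 80], [0, 0, -0.016, 0, 0, 0, 80], [0, 0, -0.016, 0, 0, 0, 80], [0, 0, -0.014, 0, 0, 0, 80], [0, 0, 0, 0, 0, 0, 80]]]'

```text
clock: 9.1
position: [411.1, 297.2, 248.7]
ee_rot: [0.72, -0.694, 0.0, -0.004]
contact_force: [0.4, 0.2, 0.3]
gripper_width: 58.6
```

Run:
```python
from h import *
s=read_state();print(s["position"],s["ee_rot"])
print("head upright: foot z12, top", proj("scene",(405.6,291.7,177)),proj("scene",(405.6,291.7,132)))
im=get_image("scene");cv2.imwrite("pics/scene4.png",im);a=im[160:280,330:450]
cv2.imwrite("pics/g4.png",cv2.convertScaleAbs(cv2.resize(a,None,fx=5,fy=5,interpolation=3),alpha=1.6,beta=10))
```

```text
[411.076 297.21  248.714] [ 0.72  -0.694  0.    -0.004]
head upright: foot z12, top [396.564 206.601] [391.776 217.571]
```

View pics/g4.png

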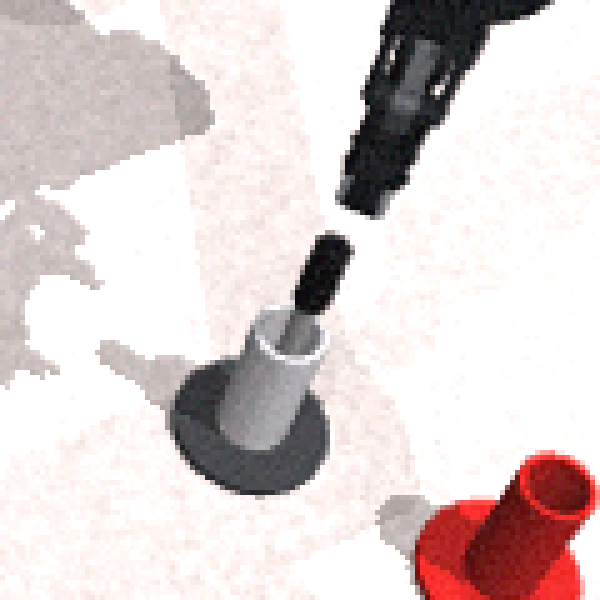

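The probe stands in the grey cup with its head top at scene ~(397,208). The expected point for an upright rod is (396.6,206.6). Next is the handle.

Request:
drive_tool --moves '[[[0.0323, -0.014, 0, 0, 0, 0, 80], [0.0323, -0.014, 0, 0, 0, 0, 80], [0.0323, -0.014, 0, 0, 0, 0, 80], [0.0323, -0.014, 0, 0, 0, 0, 80], [0.0323, -0.014, 0, 0, 0, 0, 80], [0.0323, -0.014, 0, 0, 0, 0, 80], [0.0323, -0.014, 0, 0, 0, 0, 80], [0.0323, -0.014, 0, 0, 0, 0, 80]]]'

```text
clock: 9.82
position: [530.8, 40.0, 243.9]
ee_rot: [0.72, -0.694, -0.001, 0.001]
contact_force: [-0.3, -0.0, 0.6]
gripper_width: 58.4
```

Request:
drive_tool --moves '[[[0.0323, -0.014, 0, 0, 0, 0, 80], [0.0323, -0.014, 0, 0, 0, 0, 80], [0, 0, 0.015, 0, 0, 0, 80], [0, 0, 0.015, 0, 0, 0, 80], [0, 0, 0.015, 0, 0, 0, 80], [0, 0, 0.01, 0, 0, 0, 80], [0, 0, 0, 0, 0, 0, 80], [0, 0, 0, 0, 0, 0, 80]]]'

```text
clock: 10.48
position: [561.0, -21.7, 189.2]
ee_rot: [0.72, -0.694, -0.0, 0.001]
contact_force: [1.0, 0.7, 0.5]
gripper_width: 58.2
```

Request:
drive_tool --moves '[[[0, 0, 0.01, 0, 0, 0, 80], [0, 0, 0.01, 0, 0, 0, 80], [0, 0, 0.01, 0, 0, 0, 80], [0, 0, 0.01, 0, 0, 0, 80], [0, 0, 0.01, 0, 0, 0, 80], [0, 0, 0, 0, 0, 0, 80], [0, 0, 0, 0, 0, 0, 80]]]'

```text
clock: 11.07
position: [560.9, -21.8, 139.0]
ee_rot: [0.72, -0.694, -0.0, 0.001]
contact_force: [0.4, -0.1, -0.2]
gripper_width: 58.3
```

Run:
```python
from h import *
s=read_state();print(s["position"],s["contact_force"])
I={n:get_image(n) for n in("scene","top")}
a=I["scene"][160:260,190:310];b=I["top"][170:270,250:370]
c=np.hstack([cv2.resize(x,None,fx=3.3,fy=3.3,interpolation=3) for x in(a,b)]);cv2.imwrite("pics/g5.png",cv2.convertScaleAbs(c,alpha=1.6,beta=10))
```

```text
[560.929 -21.811 139.013] [ 0.404 -0.083 -0.203]
```

View pics/g5.png

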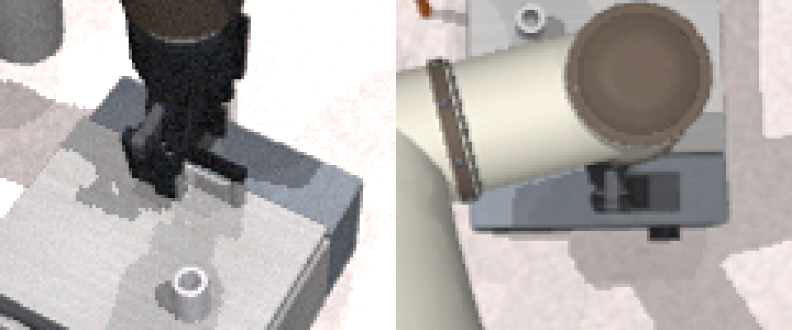

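The bar is between the fingers, and the front finger (right panel ~(605,190)) clears the release at ~(650,190). I'll close on the bar.

Request:
drive_tool --moves '[[[0, 0, 0, 0, 0, 0, 255], [0, 0, 0, 0, 0, 0, 255], [0, 0, 0, 0, 0, 0, 255], [0, 0, 0, 0, 0, 0, 255], [0, 0, 0, 0, 0, 0, 255], [0, 0, 0, 0, 0, 0, 255], [0, 0, 0, 0, 0, 0, 255], [0, 0, 0, 0, 0, 0, 255]]]'

```text
clock: 11.83
position: [563.0, -21.6, 140.6]
ee_rot: [0.72, -0.694, 0.001, -0.002]
contact_force: [4.7, -0.6, 0.0]
gripper_width: 9.8
```

Request:
drive_tool --moves '[[[0, 0, -0.002, 0, 0, 0, 255], [0, 0, -0.002, 0, 0, 0, 255], [0, 0, 0, 0, 0, 0, 255], [0, 0, 0, 0, 0, 0, 255]]]'

```text
clock: 12.17
position: [563.9, -21.6, 143.9]
ee_rot: [0.72, -0.694, 0.002, -0.002]
contact_force: [9.7, -1.9, -6.7]
gripper_width: 9.6
```

Request:
drive_tool --moves '[[[0, 0, -0.001, 0, 0, 0, 255], [0, 0, -0.001, 0, 0, 0, 255], [0, 0, 0, 0, 0, 0, 255], [0, 0, 0, 0, 0, 0, 255]]]'

```text
clock: 12.5
position: [564.5, -21.5, 145.8]
ee_rot: [0.72, -0.694, 0.002, -0.003]
contact_force: [10.4, -2.1, -7.5]
gripper_width: 9.9
```

Request:
drive_tool --moves '[[[0, 0, -0.001, 0, 0, 0, 255], [0, 0, -0.001, 0, 0, 0, 255], [0, 0, 0, 0, 0, 0, 255], [0, 0, 0, 0, 0, 0, 255]]]'

```text
clock: 12.83
position: [564.6, -21.5, 146.3]
ee_rot: [0.72, -0.694, 0.002, -0.003]
contact_force: [14.7, -3.7, -14.7]
gripper_width: 10.0
```

Request:
drive_tool --moves '[[[0, 0, -0.0015, 0, 0, 0, 255], [0, 0, -0.0015, 0, 0, 0, 255], [0, 0, 0, 0, 0, 0, 255], [0, 0, 0, 0, 0, 0, 255]]]'

```text
clock: 13.17
position: [564.6, -21.5, 146.6]
ee_rot: [0.719, -0.695, 0.001, -0.002]
contact_force: [20.2, -5.6, -27.2]
gripper_width: 10.1
```

The cover stops hard: the force climbs to 27 N with no further rise, so it is caught. I'll set it down and go to the release.

Request:
drive_tool --moves '[[[0, 0, 0.003, 0, 0, 0, 255], [0, 0, 0.004, 0, 0, 0, 255], [0, 0, 0.004, 0, 0, 0, 255], [0, 0, 0, 0, 0, 0, 255], [0, 0, 0, 0, 0, 0, 80], [0, 0, 0, 0, 0, 0, 80], [0, 0, 0, 0, 0, 0, 80], [0, 0, 0, 0, 0, 0, 80]]]'

```text
clock: 13.83
position: [560.3, -21.8, 139.6]
ee_rot: [0.72, -0.694, -0.001, 0.001]
contact_force: [-0.4, 0.1, 0.4]
gripper_width: 57.7
```

Request:
drive_tool --moves '[[[0, 0, -0.012, 0, 0, 0, 80], [0, 0, -0.012, 0, 0, 0, 80], [0, 0, -0.012, 0, 0, 0, 80], [0, 0, -0.012, 0, 0, 0, 120], [0, 0, 0, 0, 0, 0, 255], [0, 0, 0, 0, 0, 0, 255], [0, 0, 0, 0, 0, 0, 255], [0, 0, 0, 0, 0, 0, 255]]]'

```text
clock: 14.5
position: [560.5, -21.8, 186.8]
ee_rot: [0.72, -0.694, -0.001, 0.001]
contact_force: [0.1, 0.2, 0.0]
gripper_width: 0.2
```

Request:
drive_tool --moves '[[[0.0012, 0.0253, 0, 0, 0, 0, 255], [0.0011, 0.0253, 0, 0, 0, 0, 255], [0, 0, 0.014, 0, 0, 0, 255], [0, 0, 0.014, 0, 0, 0, 255], [0, 0, 0.014, 0, 0, 0, 255], [0, 0, 0.012, 0, 0, 0, 255], [0, 0, 0.008, 0, 0, 0, 255], [0, 0, 0, 0, 0, 0, 255]]]'

```text
clock: 15.17
position: [509.3, -26.1, 123.6]
ee_rot: [0.72, -0.694, -0.001, 0.002]
contact_force: [-0.4, -1.4, 0.1]
gripper_width: 0.1
```

Request:
drive_tool --moves '[[[0, 0, 0.006, 0, 0, 0, 255], [0, 0, 0, 0, 0, 0, 255], [0.004, 0, 0, 0, 0, 0, 255], [0.004, 0, 0, 0, 0, 0, 255], [0, 0, 0, 0, 0, 0, 255]]]'

```text
clock: 15.58
position: [511.4, -34.4, 120.4]
ee_rot: [0.72, -0.694, 0.0, -0.0]
contact_force: [0.6, 0.1, -0.8]
gripper_width: -0.1
```

Request:
drive_tool --moves '[[[0.003, 0, 0, 0, 0, 0, 255], [0.003, 0, 0, 0, 0, 0, 255], [0.003, 0, 0, 0, 0, 0, 255], [0.003, 0, 0, 0, 0, 0, 255]]]'

```text
clock: 15.92
position: [511.7, -45.9, 120.2]
ee_rot: [0.72, -0.694, 0.0, -0.0]
contact_force: [-0.3, 2.3, 1.5]
gripper_width: -0.1
```

Request:
drive_tool --moves '[[[0.002, 0, 0, 0, 0, 0, 255], [0.002, 0, 0, 0, 0, 0, 255], [0.002, 0, 0, 0, 0, 0, 255], [0, 0, 0, 0, 0, 0, 255]]]'

```text
clock: 16.25
position: [511.8, -52.2, 119.9]
ee_rot: [0.72, -0.694, 0.0, 0.0]
contact_force: [0.2, -0.3, 0.6]
gripper_width: 0.4
```

Request:
drive_tool --moves '[[[0.002, 0, 0, 0, 0, 0, 255], [0.002, 0, 0, 0, 0, 0, 255], [0.001, 0, 0, 0, 0, 0, 255]]]'

```text
clock: 16.5
position: [511.9, -54.6, 119.9]
ee_rot: [0.719, -0.695, -0.001, -0.002]
contact_force: [-4.2, 16.2, 4.0]
gripper_width: -0.1
```

Run:
```python
from h import *
s=read_state();print(s["position"],s["contact_force"])
I={n:get_image(n) for n in("scene","top")}
a=I["scene"][160:260,190:310];b=I["top"][190:270,270:366]
c=np.hstack([cv2.resize(x,(396,330),interpolation=3) for x in(a,b)]);cv2.imwrite("pics/g6.png",cv2.convertScaleAbs(c,alpha=2,beta=10))
```

```text
[511.874 -54.639 119.887] [-4.223 16.206  4.048]
```

View pics/g6.png

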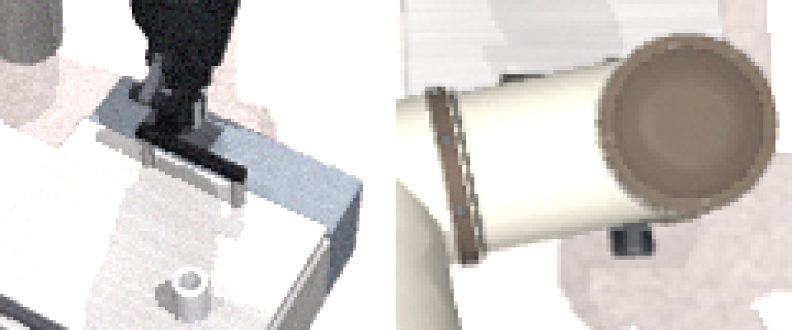

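The push ended at a hard stop (16 N) at y=-54.6, where full travel was predicted to be about -54. Picture 10 shows the finger at the release beyond the bar. I'll back off and re-grip the handle.

Request:
drive_tool --moves '[[[-0.006, 0, 0, 0, 0, 0, 255], [0, 0, -0.012, 0, 0, 0, 255], [0, 0, -0.0185, 0, 0, 0, 255], [0, 0, -0.0185, 0, 0, 0, 255], [0, 0, -0.0185, 0, 0, 0, 80], [-0.0125, -0.0254, 0, 0, 0, 0, 80], [-0.0125, -0.0254, 0, 0, 0, 0, 80], [0, 0, 0, 0, 0, 0, 80]]]'

```text
clock: 17.27
position: [565.4, -22.8, 187.6]
ee_rot: [0.72, -0.694, 0.001, -0.001]
contact_force: [-0.1, -0.5, -0.7]
gripper_width: 48.4
```

Request:
drive_tool --moves '[[[0, 0, 0, 0, 0, 0, 80], [0, 0, 0, 0, 0, 0, 80]]]'

```text
clock: 17.43
position: [560.8, -24.3, 186.6]
ee_rot: [0.72, -0.694, -0.001, 0.001]
contact_force: [0.6, -1.0, -1.0]
gripper_width: 58.4
```

Request:
drive_tool --moves '[[[0, -0.002, 0.012, 0, 0, 0, 80], [0, 0, 0.012, 0, 0, 0, 80], [0, 0, 0.012, 0, 0, 0, 80], [0, 0, 0.011, 0, 0, 0, 80], [0, 0, 0, 0, 0, 0, 255], [0, 0, 0, 0, 0, 0, 255], [0, 0, 0, 0, 0, 0, 255], [0, 0, 0, 0, 0, 0, 255]]]'

```text
clock: 18.1
position: [563.1, -24.2, 141.3]
ee_rot: [0.72, -0.694, -0.0, 0.0]
contact_force: [-5.0, 1.6, 10.0]
gripper_width: 10.5
```

Request:
drive_tool --moves '[[[0, 0, 0, 0, 0, 0, 255], [0, 0, 0, 0, 0, 0, 255], [0, 0, 0, 0, 0, 0, 255]]]'

```text
clock: 18.35
position: [563.1, -24.1, 141.5]
ee_rot: [0.72, -0.694, -0.0, 0.0]
contact_force: [-4.2, 0.5, 6.3]
gripper_width: 9.7
```

Run:
```python
import numpy as np
# bath-frame arc increments of bar; bath x -> -tool y, up -> -tool z
f=lambda t:np.array([-150*np.cos(t)+44*np.sin(t),150*np.sin(t)+44*np.cos(t)])
t=np.concatenate([[0,.03,.06],np.arange(.12,1.21,.06)])
for a,b in zip(t,t[1:]): d=f(b)-f(a);print(round(b,2),"ty %.1f tz %.1f"%(-d[0],-d[1]), (f(b)-f(0)).round(1))
```

```text
0.03 ty -1.4 tz -4.5 [1.4 4.5]
0.06 ty -1.5 tz -4.4 [2.9 8.9]
0.12 ty -3.4 tz -8.7 [ 6.3 17.6]
0.18 ty -4.0 tz -8.5 [10.3 26.1]
0.24 ty -4.5 tz -8.3 [14.8 34.4]
0.3 ty -4.9 tz -8.0 [19.7 42.4]
0.36 ty -5.4 tz -7.7 [25.1 50. ]
0.42 ty -5.9 tz -7.3 [31.  57.3]
0.48 ty -6.3 tz -7.0 [37.3 64.3]
0.54 ty -6.7 tz -6.6 [44.  70.9]
0.6 ty -7.1 tz -6.2 [51. 77.]
0.66 ty -7.4 tz -5.7 [58.5 82.7]
0.72 ty -7.8 tz -5.3 [66.2 88. ]
0.78 ty -8.1 tz -4.8 [74.3 92.8]
0.84 ty -8.3 tz -4.3 [82.6 97.1]
0.9 ty -8.6 tz -3.8 [ 91.2 100.8]
0.96 ty -8.8 tz -3.3 [100.  104.1]
1.02 ty -9.0 tz -2.7 [109.  106.8]
1.08 ty -9.1 tz -2.2 [118.1 109. ]
1.14 ty -9.2 tz -1.6 [127.3 110.7]
1.2 ty -9.3 tz -1.1 [136.7 111.7]
```

Request:
drive_tool --moves '[[[0, -0.0014, -0.0045, 0, 0, 0, 255], [0, -0.0015, -0.0044, 0, 0, 0, 255], [0, -0.0034, -0.0087, 0, 0, 0, 255], [0, -0.004, -0.0085, 0, 0, 0, 255], [0, 0, 0, 0, 0, 0, 255], [0, 0, 0, 0, 0, 0, 255]]]'

```text
clock: 18.85
position: [572.5, -23.9, 166.7]
ee_rot: [0.72, -0.694, -0.001, 0.002]
contact_force: [-6.6, -1.1, -2.9]
gripper_width: 9.5
```

Free: it rose 25 mm with only a few newtons. I'll continue along the arc.

Request:
drive_tool --moves '[[[0, -0.0045, -0.0083, 0, 0, 0, 255], [0, -0.0049, -0.008, 0, 0, 0, 255], [0, -0.0054, -0.0077, 0, 0, 0, 255], [0, -0.0059, -0.0073, 0, 0, 0, 255], [0, -0.0063, -0.007, 0, 0, 0, 255], [0, -0.0067, -0.0066, 0, 0, 0, 255], [0, 0, 0, 0, 0, 0, 255]]]'

```text
clock: 19.43
position: [607.0, -23.1, 215.2]
ee_rot: [0.72, -0.694, -0.0, 0.001]
contact_force: [-10.7, -0.4, 8.0]
gripper_width: 9.9
```

Request:
drive_tool --moves '[[[0, -0.0071, -0.0062, 0, 0, 0, 255], [0, -0.0074, -0.0057, 0, 0, 0, 255], [0, -0.0078, -0.0053, 0, 0, 0, 255], [0, -0.0081, -0.0048, 0, 0, 0, 255], [0, 0, 0, 0, 0, 0, 255]]]'

```text
clock: 19.85
position: [639.0, -22.3, 239.3]
ee_rot: [0.72, -0.694, 0.002, -0.0]
contact_force: [-9.6, -1.9, 11.6]
gripper_width: 9.9
```

Request:
drive_tool --moves '[[[0, -0.0075, -0.0063, 0, 0, 0, 255], [0, -0.008, -0.0058, 0, 0, 0, 255], [0, -0.0085, -0.0043, 0, 0, 0, 255], [0, -0.0085, -0.0037, 0, 0, 0, 255], [0, 0, 0, 0, 0, 0, 255]]]'

```text
clock: 20.27
position: [672.3, -21.4, 254.2]
ee_rot: [0.72, -0.694, 0.001, 0.0]
contact_force: [-0.1, -6.4, -4.9]
gripper_width: 9.6
```

Request:
drive_tool --moves '[[[0, -0.009, -0.0022, 0, 0, 0, 255], [0, -0.009, -0.0014, 0, 0, 0, 255], [0, -0.007, -0.0008, 0, 0, 0, 255], [0, 0, 0, 0, 0, 0, 255], [0, 0, 0, 0, 0, 0, 255], [0, 0, 0, 0, 0, 0, 255]]]'

```text
clock: 20.77
position: [695.1, -20.9, 259.1]
ee_rot: [0.719, -0.695, 0.001, 0.001]
contact_force: [-3.2, -5.3, -2.7]
gripper_width: 9.5
```

Run:
```python
from h import *
s=read_state();print(s["position"],s["contact_force"],s["gripper_width"])
I={n:get_image(n) for n in("scene","top")}
a=I["scene"][120:330,130:430];b=I["top"][120:330,130:430]
c=np.hstack([cv2.resize(x,(400,280),interpolation=3) for x in(a,b)]);cv2.imwrite("pics/g7.png",cv2.convertScaleAbs(c,alpha=1.8,beta=10))
```

```text
[695.093 -20.894 259.087] [-3.204 -5.321 -2.667] 9.463056229259506
```

View pics/g7.png

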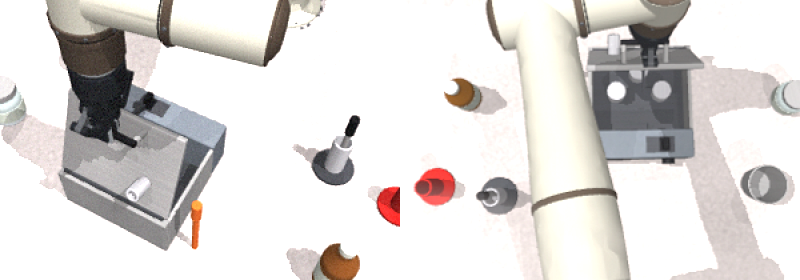

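The cover stands steeply open (left panel ~(125,160)) with the gripper on the bar. The probe is upright in the cup (~(345,145)), and the bottle, jar and can are standing. I'll let it settle, then hand in.

Request:
drive_tool --moves '[[[0, 0, 0, 0, 0, 0, 255], [0, 0, 0, 0, 0, 0, 255], [0, 0, 0, 0, 0, 0, 255], [0, 0, 0, 0, 0, 0, 255], [0, 0, 0, 0, 0, 0, 255], [0, 0, 0, 0, 0, 0, 255]]]'

```text
clock: 21.37
position: [694.9, -20.9, 259.1]
ee_rot: [0.719, -0.695, 0.001, 0.001]
contact_force: [-2.2, -6.0, -2.3]
gripper_width: 9.7
```

Run:
```python
from bench import *
s=read_state();print(s["clock"],s["position"],s["contact_force"],s["gripper_width"],abs(s["joint_vel"]).max())
if abs(s["position"][0]-695)<6 and s["gripper_width"]>6: print(job_done())
```

```text
21.3667 [694.94450769 -20.90135554 259.07291579] [-2.21667117 -5.96824244 -2.252337  ] 9.650744217207663 0.0013248557501204482
the job is handed in; nothing more can be done
None
```

I moved the probe from the boss into the grey holder cup, found the cover caught, freed it with the release, and handed the job in at 21.4 s while still holding the cover open. No verdict was reported.

- **Probe:** I let go of it with its foot about on the cup floor. The picture afterwards had its head top at scene (397, 208), against (396.6, 206.6) expected for an upright rod.
- **Tug:** The cover rose about 6 mm at the handle and then stopped hard. The lifting force climbed to 27 N with no further rise.
- **Release:** I set the cover down, let go, and slid the release to its end stop. It reached 16 N at y = -54.6 mm, where full travel was predicted at about -54 mm. The cover then lifted freely.
- **Final state:** I worked the cover angle out from the handle's horizontal position, at about 1.17 rad, and did not measure it directly. At hand-in the arm was at rest with the gripper closed on the bar (9.7 mm reading). The last picture shows the probe upright in the cup and the can, bottle and jar standing.

**Disagreements:**
- The handle's height came out about 6 mm above the computed arc, which I put down to the bar shifting in the pads. That could change the angle by about 0.04 rad, still well above 1.0.
- The position readings wandered by 2–5 mm.
- I viewed 11 pictures, one over the budget.

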